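# Refit a dynamics-cart wheel with a toothed push nut

### The arm

A 6-joint arm with a two-finger parallel gripper is mounted at the origin on a cart in front of the work surface, level with it; the furniture and walls round the work are solid. World frame = base frame: x ahead of the robot, y to its left, z up, the work surface at z = 0. Lengths are in m, angles in rad, forces in N, time in s.
With the tool pointing down it reaches from about 0.25 to 0.8 m from the base axis. Payload 8.5 kg.
Tool frame: the origin (TCP) lies midway between the tips of the shut fingers; the grasp point (between the pads) lies 19 mm behind it; z points along the fingers, y is the line along which they close (so a half turn about z gives the same grasp; the last joint's range is limited). The gripper opens to 85 mm and grips with 20 to 120 N. Pads are 22 mm wide; open, the fingers measure 114 mm over their backs; the gripper's body (76 mm by 85 mm) begins 54 mm behind the grasp point. The pads swing forward as they close: fully open they stand 13 mm farther back than shut.
Start: joints at [1.123, 0.238, -0.013, 1.319, 0, 1.571], TCP at [0.227, 0.473, 0.231] pointing down, gripper open.
Joint ranges: [-2.66, 2.66], [-1.03, 1.9], [-1.14, 1.46], [-1.82, 2.27], [-1.45, 1.34], [-3.14, 3.14]. Speed limits (rad/s): [2.22, 2.22, 2.79, 3.14, 3.14, 3.14].

### API

Orientations are given as [roll, pitch, yaw] about the fixed x, y, z axes, in that order (R = Rz(yaw) Ry(pitch) Rx(roll)).
In Python, from plant import ctrl gives the robot as it stands.
- The arm moves only by the shell command python3 -m handwheel 'ROWS' [FORCE]. ROWS is JSON, a list of rows, each a list of 7 numbers: the shift along the tool's x, y, z in cm, then the turn, a rotation vector about the tool's x, y, z in rad, then the opening, from 0 (shut) to 1 (fully open). In form: [[x, y, z, rx, ry, rz, jaw], ...]. A call has 1 to 12 rows; each row shifts and turns the commanded pose from where the row before left it, along the tool's axes as they then stand; what a row does not reach is not made up. A row lasts 1/8 s, in which the tool goes at most 62.5 mm and 10.7 degrees, less where a joint would pass 70% of its speed; a pose out of reach is approached as far as the arm can. A call is refused whole if a number of a shift passes 6.25 or a number of a turn 0.188, either way. A call with a gripper value outside its range is refused whole. The fingers move at their own pace and stop on an object; FORCE is the grip in N (left out, the last holds). Time passes only in rows, so rows that do not move let the fingers close. It gives the time, the measured TCP pose, the force, the opening and the grip force at its end, in the units of the state.
- ctrl.read_state(): the state, without advancing time (a new reading comes with each control period).
- ctrl.camera(name): name is "scene" or "top" or "wrist"; returns a dict with "color" (384x512x3 uint8, blue, green, red), "fx", "fy", "cx", "cy" (pixels), "rvec" (rotation vector, rad) and "tvec" (3), from world to camera coordinates, as OpenCV has them; the wrist camera has in their place "mount" (4x4, takes a point from camera to tool coordinates, whose origin is the TCP and whose axes are the flange's). Camera axes: x right, y down, z forward; pixel columns grow to the right and rows downward; lengths in m; the calibration is good to about 2 mm. A picture is of the moment at which its call begins: read the wrist's pose just before it. There is no depth.
- ctrl.close_job(): hands the job in; it is judged then, once.
Trained networks look in the newest picture that a camera, given by its name, has taken for a name from the list of things; names that differ only in an ending like _2 or _b are one class to them, and where a whole thing is asked for, a point or a joint stands for the part that bears it (a point fixed in the world has none). Each returns a list of dicts, best first, with "score" (0 to 1); they miss things now and then, are a little off and sometimes report something else, mostly with a low value. They report only what shows in the picture. A call takes as long as a camera call.
- ctrl.cut_out(camera, query): "mask" (384x512 bool, what is visible of it) and "position" ([column, row] in pixels, amid what is visible of it).
The state is a dict: "time_s": time; "joint_pos": joint angles; "qd": joint speeds; "joint_efforts": joint torques, N m; "tcp_pos": TCP position; "ee_rot": TCP orientation; "ft_force": force on the tool from outside, world axes, zero at the start; "moment": the same for the moment, N m; "opening": opening from 0.0 (shut) to 1.0 (fully open); "grip_force": force on a finger pad.
Only numpy, scipy, OpenCV 4.12 (cv2) and the standard library are available. Lean on these libraries where they do the work, as an engineer would, in place of code of your own. Each camera call takes 0.05 s, during which the arm holds its last target. There are 200 camera calls.

### The job

Put the loose wheel back on the dynamics cart that lies on its side in the wooden cradle: lower it onto the bare upright axle until it rests on the springy washer, and let go of it. Then press the brass push nut, flange down, straight down the axle until its flange bears on the wheel hub and has squeezed the springy washer about flat, and stop there: pushed much harder, the hub cracks; stopped short, the nut springs back loose. Let go so that its teeth alone hold the wheel tight, and leave the other things where they are.

Things in the scene. Friction and masses are not known exactly. Their poses are not given: they have to be found in the camera images.
- cart: dynamics cart (blue body, black ends) on its side in a plywood cradle, base 214 x 100 mm, all fixed. Origin: centre of the cradle's underside, x along the cart, z up. From the body's upper face, 102 mm up, stand two plain steel axles, 10 mm diameter, both at y = -14 mm: at x = +55 mm with a wheel and nut already fitted, at x = -55 mm the bare one
- axle_seat (a point): on the bare axle's centre line, at the top of the unloaded springy washer, 40 mm below the axle's end, 10 mm above the cart body; z up along the axle. An unpressed wheel rests its underside here. The washer (steel, 18 mm diameter, on a wave spring) gives 4 N per mm over 2.5 mm of travel (10 N), then it is flat and hard
- axle_tip (a point): topmost point of the bare axle: 10 mm diameter, end rounded with 5 mm radius
- wheel: loose wheel, white plastic, black tyre 50 mm diameter and 14 mm wide; hub 22 mm diameter, 20 mm long, 3 mm proud of the tyre on both faces; through bore 12.4 mm. Lies flat, both faces alike. Origin: centre of its underside, z along the bore. About 60 g. The hub cracks if the nut is pressed on it with more than 25 N
- push_nut: brass-coloured push nut, lying flange down as it goes on: flange 36 mm diameter, 2.5 mm thick; collar above it 26 mm diameter, to 12 mm height. Eight spring teeth inside, tips 6 mm up, slide down a 10 mm shaft at a steady drag of 3 to 10 N and lock upwards after giving back about 1 mm. Origin: centre of underside, z up. 60 g. Grip the collar; the flange may be pushed
- mug: white mug, 78 mm diameter, 101 mm high, stands at the back right; leave alone. Origin at its underside.
- tape_roll: black tape roll, 62 mm diameter, 19 mm high, at the back; leave alone.
- battery: block battery, black and yellow, 18 x 27 x 47 mm, standing at the back; leave alone.
- clamp: grey metal cross clamp, 64 x 66 x 66 mm, at the back left; leave alone.
- marker: white and red marker pen, 135 mm long, lying along the back edge; leave alone.
- mass_large: slotted brass mass, 38 mm diameter, 11 mm high, at the front right; leave alone.
- mass_small: slotted brass mass, 30 mm diameter, 9 mm high, at the front right; leave alone.

How it is judged:
On the way, in this order (a step that is already met when the one before it is completed fails the run):
1. the wheel is on the bare axle, resting on the springy washer, and let go (horizontal distance between wheel and axle_seat below 0.003 m and angle between wheel's own z axis and vertical below 0.08 rad and z of wheel in the frame of axle_seat below 0.002 m and contact force between the fingers and wheel below 0.1 N), for 0.2 s.
2. the push nut is on the axle with its flange on the wheel hub and the washer squeezed by at least 1.5 mm (horizontal distance between each of wheel, push_nut and axle_seat below 0.003 m and angle between wheel's own z axis and vertical below 0.08 rad and z of push_nut in the frame of axle_seat below 0.0191 m and z of wheel in the frame of axle_seat below -0.0015 m), for 0.2 s.
At the end, for the whole second after the job is handed in: The wheel is on the bare axle (within 3 mm of its centre line, level within 0.08 rad) and the push nut on the axle above it, flange on the hub, level within 0.08 rad, holding by itself: wheel and nut stay at rest with the springy washer squeezed by at least 1 mm (4 N) (horizontal distance between each of wheel, push_nut and axle_seat below 0.003 m and angle between each of wheel, push_nut's own z axis and vertical below 0.08 rad and z of wheel in the frame of axle_seat between -0.005 and -0.001 m and z of push_nut in the frame of axle_seat between 0.013 and 0.0197 m and linear speed of each of push_nut, wheel below 0.02 m/s); the robot touches nothing.
It fails at once if the nut is pressed on the wheel hub with more than 25 N (the hub cracks) (contact force between push_nut and wheel above 25 N).
It fails at once if another thing is shoved by more than 30 mm or tipped (distance of any of mug, tape_roll, battery, clamp, marker, mass_large, mass_small from where it was at the start of the episode above 0.03 m or angle between any of mug, battery, clamp's own z axis and vertical above 0.5 rad).
It also fails if it takes over 67 s, if anything falls off the work surface, if the arm or the gripper's body presses on something with over 40 N, if the wrist force passes 120 N, or if a joint passes its speed limit or range.

## Working session

There is one attempt and no reset: what is moved stays moved. The work goes in short steps, Python scripts to look and compute and a shell command to move; the robot and the scene stay as the last step left them, time stands still between calls to the robot, and variables do not carry over. Pictures are saved under pics/ and viewed, at most 10 in all, crops included, and the job is handed in when it is done.

```bash
ls; mkdir -p pics; cat > h.py <<'E'
import numpy as np, cv2
from plant import ctrl
from scipy.spatial.transform import Rotation as R
def ray(c,px):
    Rm=cv2.Rodrigues(np.array(c["rvec"],float))[0];t=np.array(c["tvec"],float).ravel()
    d=Rm.T@np.array([(px[0]-c["cx"])/c["fx"],(px[1]-c["cy"])/c["fy"],1]);return -Rm.T@t,d
def wray(c,s,px):
    M=np.array(c["mount"]);T=np.eye(4);T[:3,:3]=R.from_euler("xyz",s["ee_rot"]).as_matrix();T[:3,3]=s["tcp_pos"]
    A=T@M;return A[:3,3],A[:3,:3]@np.array([(px[0]-c["cx"])/c["fx"],(px[1]-c["cy"])/c["fy"],1])
def atz(r,z): o,d=r;return o+d*(z-o[2])/d[2]
def proj(c,P):
    p,_=cv2.projectPoints(np.array(P,float).reshape(-1,3),np.array(c["rvec"],float),np.array(c["tvec"],float),np.array([[c["fx"],0,c["cx"]],[0,c["fy"],c["cy"]],[0,0,1.]]),None);return p.reshape(-1,2)
E
python3 - <<'E'
from h import *
print(ctrl.read_state())
for n in("top","scene","wrist"):
    s=ctrl.read_state();c=ctrl.camera(n);cv2.imwrite(f"pics/{n}0.png",c["color"])
    if n!="wrist":print(n,ray(c,(c["cx"],c["cy"])),c["fx"])
    else: print(c["mount"],c["fx"])
    for q in("wheel","push_nut","cart","axle_tip","mug","mass_large","mass_small"):
        for r in ctrl.cut_out(n,q)[:3]:
            x=np.round(r["position"],1);ys,xs=np.nonzero(r["mask"])
            print(n,q,round(r["score"],2),x,r["mask"].sum(),xs.min(),xs.max(),ys.min(),ys.max(),np.round(atz(ray(c,x) if n!="wrist" else wray(c,s,x),0.012),4))
i=[cv2.imread(f"pics/{n}0.png") for n in("top","scene")]
E
```

```text
pics
{'time_s': 0.0, 'joint_pos': array([ 1.12298362e+00,  2.38759571e-01, -1.42295275e-02,  1.31920378e+00,
        8.93197846e-06,  1.57078958e+00]), 'qd': array([-0.00103353, -0.00114399, -0.00054955,  0.00088394, -0.00076919,
        0.00139508]), 'joint_efforts': array([-6.07469319e-04, -5.38769424e+01,  3.46437657e+01,  1.83552853e-02,
       -5.27195584e-05, -1.99349137e-05]), 'tcp_pos': array([0.2271443 , 0.47286875, 0.23069838]), 'ee_rot': array([-3.14019610e+00, -8.94139582e-06,  2.69378668e+00]), 'ft_force': array([-0.1912003 ,  0.60728631, -1.39907203]), 'moment': array([-0.00883247,  0.02303773,  0.04276493]), 'grip_force': 0.0, 'opening': 1.000927291220691}
top (array([ 0.38519841, -0.2597259 ,  1.13291624]), array([ 0.12449645, -0.0140905 , -0.99212   ])) 450.3553430748141
top wheel 0.88 [286.5 191.1] 265 274 291 180 197 [ 0.5232 -0.3535  0.012 ]
top push_nut 0.44 [278.2 230.9] 144 269 282 223 236 [ 0.4234 -0.3332  0.012 ]
top cart 0.73 [255.  284.9] 111 250 261 279 290 [ 0.2912 -0.2771  0.012 ]
top cart 0.7 [199.  179.8] 3483 156 247 146 222 [ 0.5488 -0.1335  0.012 ]

[... 573 characters left out ...]
 -0.3394  0.012 ]
scene cart 0.65 [212. 247.] 4406 176 243 188 294 [ 0.5548 -0.154   0.012 ]
scene axle_tip 0.84 [211.6 245.7] 4384 175 242 188 294 [ 0.5589 -0.1565  0.012 ]
scene mug 0.55 [300.4 171.6] 1256 274 317 149 193 [ 0.6211 -0.5525  0.012 ]
scene mass_large 0.69 [304.9 239.6] 131 297 310 234 245 [ 0.4188 -0.319   0.012 ]
scene mass_small 0.47 [339.9 277.4] 142 334 347 273 284 [ 0.2883 -0.2714  0.012 ]
[[-6.53865188e-04 -9.47110415e-01 -3.20907206e-01  8.18898922e-02]
 [ 9.99999775e-01 -5.70662387e-04 -3.53325660e-04  6.81514806e-04]
 [ 1.51508741e-04 -3.20907365e-01  9.47110574e-01 -1.42100835e-01]
 [ 0.00000000e+00  0.00000000e+00  0.00000000e+00  1.00000000e+00]] 305.3302992622399
```

View pics/top0.png

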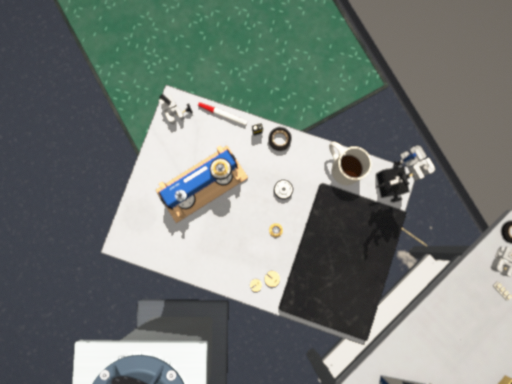

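View pics/scene0.png

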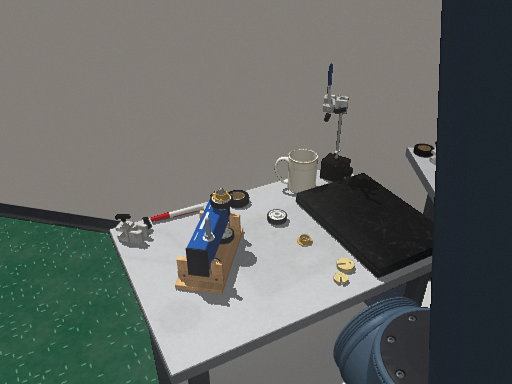

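The top view shows the cart at about (200,183) with its fitted wheel at (221,168). The loose wheel is at (284,189) and the nut at (276,230), with a black slab to the right of the nut. The scene view shows the bare axle at (209,225), on the near end of the cart. I'll go and look with the wrist camera.

```bash
cat >> h.py <<'E'
def plan(p,yaw,n,jaw,s0=None):
    "n rows from the measured/commanded pose s0 to p,yaw (tool down)"
    s=s0 or ctrl.read_state();A=R.from_euler("xyz",s["ee_rot"]);P=np.array(s["tcp_pos"]);B=R.from_euler("xyz",[np.pi,0,yaw])
    w=(A.inv()*B).as_rotvec()/n;rows=[]
    for k in range(n):
        goal=P+(np.array(p)-P)/(n-k); d=np.round(A.inv().apply(goal-P)*100,2);r=np.round(w,3)
        P=P+A.apply(d/100);A=A*R.from_rotvec(r);rows.append([*map(float,d),*map(float,r),jaw])
    print(str(rows).replace(" ",""),"ends",np.round(P,4),np.round(A.as_euler("xyz"),3))
E
python3 - <<'E'
from h import *
c=ctrl.camera("top")
for px in((181,190),(221,168),(200,180)):print(atz(ray(c,px),.14))
plan((0.50,-0.06,0.27),1.876,12,1.0)
E
```

```text
[ 0.50677785 -0.10873375  0.14      ]
[ 0.55744154 -0.19625263  0.14      ]
[ 0.52973689 -0.15016783  0.14      ]
[[-3.97,-3.02,-0.32,-0.0,0.0,0.068,1.0],[-4.17,-2.74,-0.32,-0.0,0.0,0.068,1.0],[-4.35,-2.46,-0.32,-0.0,0.0,0.068,1.0],[-4.5,-2.15,-0.32,-0.0,0.0,0.068,1.0],[-4.64,-1.84,-0.32,-0.0,0.0,0.068,1.0],[-4.75,-1.52,-0.32,-0.0,0.0,0.068,1.0],[-4.85,-1.2,-0.32,-0.0,0.0,0.068,1.0],[-4.91,-0.87,-0.33,-0.0,0.0,0.068,1.0],[-4.96,-0.53,-0.32,-0.0,0.0,0.068,1.0],[-4.99,-0.19,-0.33,-0.0,0.0,0.068,1.0],[-4.99,0.15,-0.32,-0.0,0.0,0.068,1.0],[-4.97,0.48,-0.33,-0.0,0.0,0.068,1.0]] ends [ 0.5  -0.06  0.27] [-3.142  0.     1.878]
```

```bash
python3 -m handwheel '[[-3.97,-3.02,-0.32,0,0,0.068,1],[-4.17,-2.74,-0.32,0,0,0.068,1],[-4.35,-2.46,-0.32,0,0,0.068,1],[-4.5,-2.15,-0.32,0,0,0.068,1],[-4.64,-1.84,-0.32,0,0,0.068,1],[-4.75,-1.52,-0.32,0,0,0.068,1],[-4.85,-1.2,-0.32,0,0,0.068,1],[-4.91,-0.87,-0.33,0,0,0.068,1],[-4.96,-0.53,-0.32,0,0,0.068,1],[-4.99,-0.19,-0.33,0,0,0.068,1],[-4.99,0.15,-0.32,0,0,0.068,1],[-4.97,0.48,-0.33,0,0,0.068,1]]'
python3 - <<'E'
from h import *
s=ctrl.read_state();c=ctrl.camera("wrist");cv2.imwrite("pics/w1.png",c["color"])
print(s["tcp_pos"],s["ee_rot"],s["ft_force"],s["qd"].round(3))
for q in("wheel","push_nut","axle_tip"):
    for r in ctrl.cut_out("wrist",q)[:3]:
        x=np.round(r["position"],1);ys,xs=np.nonzero(r["mask"])
        print(q,round(r["score"],2),x,r["mask"].sum(),xs.min(),xs.max(),ys.min(),ys.max(),[np.round(atz(wray(c,s,x),z)[:2],4) for z in (.01,.152)])
plan((0.45,-0.34,0.2),1.876,6,1.0)
E
```

```text
time_s: 2.75
tcp_pos: [0.5006, -0.0617, 0.2703]
ee_rot: [3.141, 0.0, 1.875]
ft_force: [1.0, 0.9, 0.1]
opening: 1.003
grip_force: 0.0
[ 0.50056246 -0.0617044   0.27026237] [3.14120650e+00 2.08245815e-04 1.87533916e+00] [0.95413772 0.85592007 0.10533536] [-0.69   0.362  0.519  0.153  0.    -0.146]
wheel 0.66 [220.9 320.5] 727 202 232 306 334 [array([ 0.5355, -0.3436]), array([ 0.5147, -0.2162])]
push_nut 0.67 [166.3 293.4] 70 161 169 287 301 [array([ 0.4395, -0.3184]), array([ 0.4525, -0.1999])]
axle_tip 0.96 [264.4 217.9] 12044 207 314 129 315 [array([ 0.5465, -0.1492]), array([ 0.5218, -0.0905])]
[[-4.19,-2.19,1.16,-0.0,-0.0,0.0,1.0],[-4.19,-2.19,1.16,-0.0,-0.0,0.0,1.0],[-4.19,-2.19,1.16,-0.0,-0.0,0.0,1.0],[-4.19,-2.2,1.16,-0.0,-0.0,0.0,1.0],[-4.19,-2.19,1.16,-0.0,-0.0,0.0,1.0],[-4.18,-2.2,1.17,-0.0,-0.0,0.0,1.0]] ends [ 0.45 -0.34  0.2 ] [-3.141 -0.     1.876]
```

View pics/w1.png

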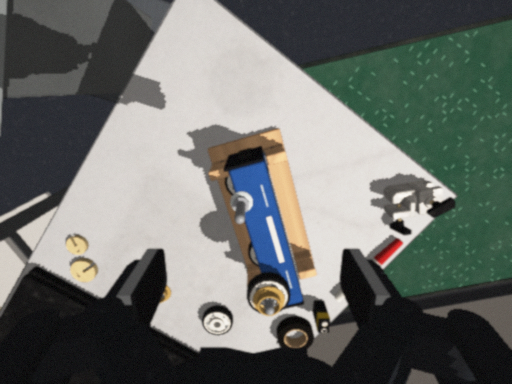

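The bare axle shows with its washer at about (243,198) and its tip near (238,216). The fitted wheel is at (268,294) and the loose wheel at (217,320). The arm was still moving, so I'll settle it and shoot an enlarged crop of the axle.

```bash
python3 -m handwheel '[[0,0,0,0,0,0,1],[0,0,0,0,0,0,1]]'
python3 - <<'E'
from h import *
import pickle
s=ctrl.read_state();c=ctrl.camera("wrist");print(s["qd"].round(3),s["tcp_pos"],s["ee_rot"])
pickle.dump((s,c),open("w2.pkl","wb"))
cv2.imwrite("pics/w2.png",cv2.resize(c["color"][150:250,200:300],None,fx=6,fy=6,interpolation=cv2.INTER_CUBIC))
plan((0.45,-0.34,0.2),1.876,6,1.0)
E
```

```text
time_s: 3.2
tcp_pos: [0.4996, -0.0591, 0.2702]
ee_rot: [3.141, 0.0, 1.879]
ft_force: [-0.5, -0.0, -0.1]
opening: 0.998
grip_force: 0.0
[-0.001  0.001  0.002  0.001 -0.002 -0.001] [ 0.49962096 -0.05908178  0.27019403] [3.14148484e+00 2.47512585e-05 1.87944365e+00]
[[-4.21,-2.21,1.17,0.0,0.0,0.001,1.0],[-4.21,-2.21,1.17,0.0,0.0,0.001,1.0],[-4.21,-2.2,1.17,0.0,0.0,0.001,1.0],[-4.21,-2.2,1.17,0.0,0.0,0.001,1.0],[-4.22,-2.19,1.17,0.0,0.0,0.001,1.0],[-4.22,-2.19,1.17,0.0,0.0,0.001,1.0]] ends [ 0.45 -0.34  0.2 ] [3.141 0.    1.873]
```

View pics/w2.png

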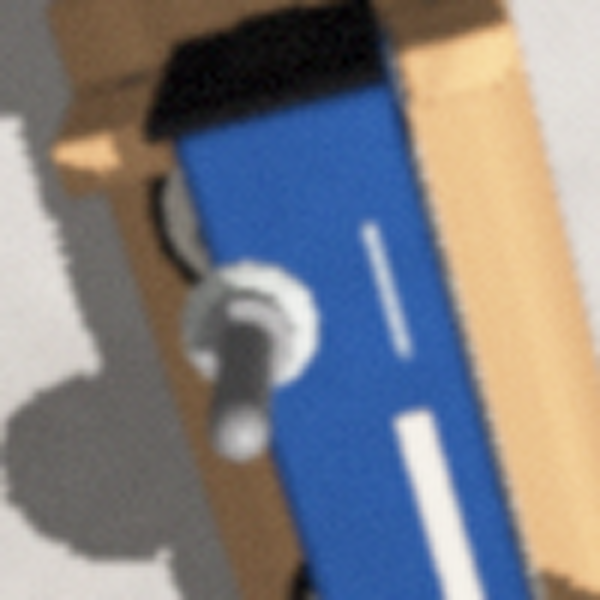

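The axle tip's ball is at crop (241,430), which is full-image px (240.2,221.7). The washer's centre is at crop (252,325), px (242,204).

```bash
python3 - <<'E'
from h import *
import pickle
s,c=pickle.load(open("w2.pkl","rb"))
print("tip",atz(wray(c,s,(239.7,221.2)),.147),"washer",atz(wray(c,s,(241.5,203.7)),.111),c["cx"],c["cy"],c["fy"])
E
python3 -m handwheel '[[-4.2,-2.2,1.17,0,0,0,1],[-4.2,-2.2,1.17,0,0,0,1],[-4.2,-2.2,1.17,0,0,0,1],[-4.2,-2.2,1.17,0,0,0,1],[-4.2,-2.2,1.17,0,0,0,1],[-4.2,-2.2,1.17,0,0,0,1],[0,0,0,0,0,0,1],[0,0,0,0,0,0,1]]'
python3 - <<'E'
from h import *
import pickle
s=ctrl.read_state();c=ctrl.camera("wrist");print(s["qd"].round(3),s["tcp_pos"],s["ee_rot"])
pickle.dump((s,c),open("w3.pkl","wb"))
cv2.imwrite("pics/w3.png",cv2.resize(c["color"],(800,600),interpolation=cv2.INTER_CUBIC))
for q in("wheel","push_nut"):
    for r in ctrl.cut_out("wrist",q)[:3]:
        x=np.array(r["position"]);ys,xs=np.nonzero(r["mask"])
        print(q,round(r["score"],2),x.round(1),xs.mean(),ys.mean(),r["mask"].sum(),xs.min(),xs.max(),ys.min(),ys.max(),[np.round(atz(wray(c,s,(xs.mean(),ys.mean())),z)[:2],4) for z in (.005,.012,.02)])
E
```

```text
tip [ 0.50046411 -0.10014287  0.147     ] washer [ 0.4998192  -0.09642717  0.111     ] 252.9320220761805 189.2343257799203 305.3302992622399
time_s: 4.25
tcp_pos: [0.4503, -0.3396, 0.1999]
ee_rot: [-3.142, -0.0, 1.878]
ft_force: [0.3, 0.1, 0.4]
opening: 1.001
grip_force: 0.0
[ 0.02  -0.012 -0.001 -0.001 -0.    -0.001] [ 0.45032249 -0.33955344  0.19990375] [-3.14153814e+00 -3.77780332e-04  1.87796067e+00]
wheel 0.71 [320.2 188.5] 316.6236033519553 187.92807262569832 1432 295 338 167 209 [array([ 0.5309, -0.3454]), array([ 0.5288, -0.3436]), array([ 0.5263, -0.3416])]
push_nut 0.79 [240.9 144.6] 236.67409948542024 144.84734133790738 583 222 251 130 159 [array([ 0.4278, -0.3251]), array([ 0.4278, -0.3238]), array([ 0.4278, -0.3222])]
```

View pics/w3.png

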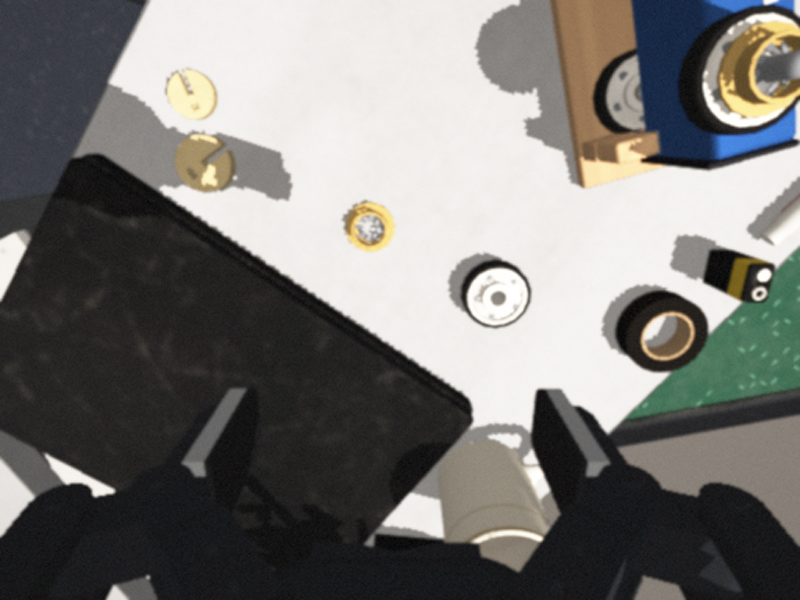

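The wrist view shows the wheel's hub bore at (498,297) in the enlarged picture, px (318.5,189.8), and the nut at (370,226), px (236.8,144.6). The slab's edge is about 70 mm from both.

```bash
python3 - <<'E'
from h import *
import pickle
s,c=pickle.load(open("w3.pkl","rb"))
h=atz(wray(c,s,(318.5,189.8)),.02);print("hub",h,"tyre",atz(wray(c,s,(317.4,188.2)),.014),"nut flange",atz(wray(c,s,(236.6,144.5)),.003),"teeth",atz(wray(c,s,(236.9,146.8)),.008))
plan((h[0],h[1],0.05),1.878,4,0.75)
E
```

```text
hub [ 0.52906917 -0.34305583  0.02      ] tyre [ 0.52909517 -0.34317998  0.014     ] nut flange [ 0.42765245 -0.32514564  0.003     ] teeth [ 0.42867372 -0.32654141  0.008     ]
[[-0.69,1.83,3.76,0.0,0.0,0.0,0.75],[-0.69,1.83,3.76,0.0,0.0,0.0,0.75],[-0.68,1.83,3.76,0.0,0.0,0.0,0.75],[-0.69,1.84,3.76,0.0,0.0,0.0,0.75]] ends [ 0.5291 -0.3431  0.05  ] [3.141e+00 1.000e-03 1.879e+00]
```

```bash
python3 -m handwheel '[[-0.69,1.83,3.76,0,0,0,0.75],[-0.69,1.83,3.76,0,0,0,0.75],[-0.69,1.83,3.76,0,0,0,0.75],[-0.69,1.84,3.76,0,0,0,0.75],[0,0,2.5,0,0,0,0.75],[0,0,1.6,0,0,0,0.75],[0,0,0.7,0,0,0,0.75],[0,0,0,0,0,0,0.75]]' 30
```

```text
time_s: 5.4
tcp_pos: [0.5287, -0.3442, 0.0019]
ee_rot: [3.141, 0.0, 1.878]
ft_force: [-0.1, -0.1, 0.6]
opening: 0.752
grip_force: 0.0
```

```bash
python3 -m handwheel '[[0.1,0,0.1,0,0,0,0.75],[0,0,0,0,0,0,0.5],[0,0,0,0,0,0,0.5],[0,0,0,0,0,0,0.5],[0,0,0,0,0,0,0.5],[0,0,0,0,0,0,0.5]]' 30
```

```text
time_s: 6.15
tcp_pos: [0.5285, -0.3437, 0.0016]
ee_rot: [3.141, 0.001, 1.878]
ft_force: [-0.5, 0.1, 5.2]
opening: 0.572
grip_force: 30.4
```

```bash
python3 -m handwheel '[[0,0,-2,0,0,0,0.5],[0,0,-5.5,0,0,0,0.5],[0,0,-6,0,0,0,0.5],[0,0,-6,0,0,0,0.5],[3.2,0.4,-5.5,0,0,0,0.5],[4.2,0.4,0,0,0,0,0.5],[4.2,0.4,0,0,0,0,0.5],[4.2,0.4,0,0,0,0,0.5],[0,0,0,0,0,0,0.5],[0,0,0,0,0,0,0.5]]' 30
python3 - <<'E'
from h import *
import pickle
s=ctrl.read_state();c=ctrl.camera("wrist");print(s["qd"].round(3),s["tcp_pos"],s["ee_rot"])
pickle.dump((s,c),open("w4.pkl","wb"))
cv2.imwrite("pics/w4.png",cv2.resize(c["color"],(800,600),interpolation=cv2.INTER_CUBIC))
E
```

```text
time_s: 7.4
tcp_pos: [0.4961, -0.1888, 0.2499]
ee_rot: [3.141, 0.001, 1.878]
ft_force: [-0.3, -0.4, -1.0]
opening: 0.563
grip_force: 31.4
[-0.014  0.015  0.007  0.001 -0.001  0.002] [ 0.49609862 -0.18875563  0.24986925] [3.14086430e+00 1.03733708e-03 1.87822324e+00]
```

View pics/w4.png

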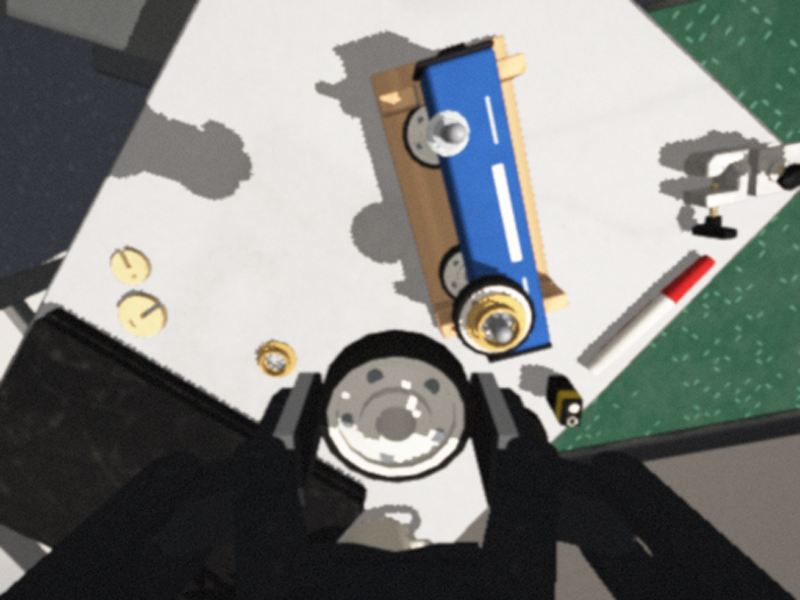

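The wheel is held level with its bore at (397,421), px (254,269). The axle tip is at (453,130), px (290,83), and the washer centre at (447,133).

```bash
python3 - <<'E'
from h import *
import pickle
s,c=pickle.load(open("w4.pkl","rb"))
f=1.5625
z=s["tcp_pos"][2];T=np.array(s["tcp_pos"]);A=R.from_euler("xyz",s["ee_rot"])
tip=atz(wray(c,s,(453/f-.2,130/f-.2)),.150);w=atz(wray(c,s,(447/f-.2,133/f-.2)),.112);print("tip",tip,"washer",w)
# refine circles: hub bore & tip automatically
o=[]
for dz in(.014,.0184,.022):
    b=atz(wray(c,s,(397/f-.2,421/f-.2)),z+dz);print("bore",b,"in tool",A.inv().apply(b-T)*1000)
b=atz(wray(c,s,(397/f-.2,418/f-.2)),z+.0154);print("disc",b,A.inv().apply(b-T)*1000)
g=cv2.cvtColor(c["color"],cv2.COLOR_BGR2GRAY)
cv2.imwrite("pics/w4c.png",np.hstack([cv2.resize(g[60:110,260:310],(390,390),interpolation=cv2.INTER_CUBIC),cv2.resize(g[225:315,205:305],(410,390),interpolation=cv2.INTER_CUBIC)]))
E
```

```text
tip [ 0.49777528 -0.0996369   0.15      ] washer [ 0.49922516 -0.1005338   0.112     ]
bore [ 0.49787877 -0.1901724   0.26386925] in tool [ -1.90354659   1.278158   -13.99710568]
bore [ 0.4969797  -0.18740865  0.26826925] in tool [  0.99812239   1.26078284 -18.40013188]
bore [ 0.49624411 -0.1851474   0.27186925] in tool [  3.37221519   1.24656681 -22.00260786]
disc [ 0.49726929 -0.18827561  0.26526925] [  0.08728463   1.27226021 -15.39917626]
```

View pics/w4c.png

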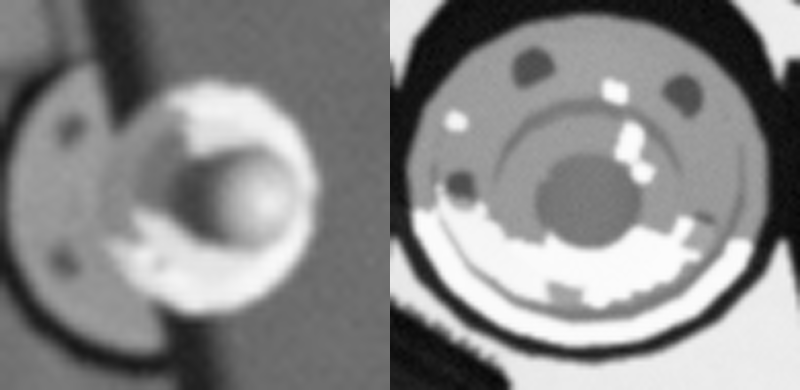

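```bash
python3 - <<'E'
from h import *
import pickle
s,c=pickle.load(open("w4.pkl","rb"))
z=s["tcp_pos"][2];T=np.array(s["tcp_pos"]);A=R.from_euler("xyz",s["ee_rot"])
print("tip",atz(wray(c,s,(292.2,84.6)),.147),"washer",atz(wray(c,s,(286.6,84.8)),.112))
M=np.linalg.inv(np.array(c["mount"]))
for dz in(.014,.0184,.022):
    b=atz(wray(c,s,(253.,270.9)),z+dz);t=A.inv().apply(b-T);print("bore",b,"in tool",t*1000,"axis depth",(M@np.r_[t,1])[2])
s2,c2=pickle.load(open("w2.pkl","rb"))
o1,d1=wray(c,s,(292.2,84.6));o2,d2=wray(c2,s2,(239.7,221.2))
k=np.linalg.lstsq(np.c_[d1,-d2],o2-o1,rcond=None)[0];print("triang",o1+k[0]*d1,o2+k[1]*d2)
E
```

```text
tip [ 0.50028151 -0.10002268  0.147     ] washer [ 0.49978766 -0.10025228  0.112     ]
bore [ 0.49775399 -0.19119467  0.26386925] in tool [ -2.84013502   0.84987855 -13.99644606] axis depth 0.1487102116670229
bore [ 0.49685921 -0.18839579  0.26826925] in tool [  0.09372533   0.84722374 -18.39949493] axis depth 0.14359890936018552
bore [ 0.49612712 -0.18610579  0.27186925] in tool [  2.49415654   0.84505162 -22.00198946] axis depth 0.13941693474550026
triang [ 0.50025722 -0.10003097  0.14720826] [ 0.50044231 -0.10003913  0.14722952]
```

```bash
python3 - <<'E'
from h import *
plan((0.4996,-0.1004,0.20),1.878,4,0.5)
E
```

```text
[[2.09,0.75,1.24,0.0,0.0,-0.0,0.5],[2.09,0.75,1.24,0.0,0.0,-0.0,0.5],[2.09,0.75,1.24,0.0,0.0,-0.0,0.5],[2.09,0.76,1.24,0.0,0.0,-0.0,0.5]] ends [ 0.4996 -0.1004  0.2   ] [3.141e+00 1.000e-03 1.877e+00]
```

```bash
python3 -m handwheel '[[2.09,0.75,1.24,0,0,0,0.5],[2.09,0.75,1.24,0,0,0,0.5],[2.09,0.75,1.24,0,0,0,0.5],[2.09,0.76,1.24,0,0,0,0.5],[0,0,2.5,0,0,0,0.5],[0,0,1.2,0,0,0,0.5],[0,0,0,0,0,0,0.5],[0,0,0,0,0,0,0.5]]' 30
```

```text
time_s: 8.45
tcp_pos: [0.4997, -0.1003, 0.1634]
ee_rot: [3.141, 0.001, 1.877]
ft_force: [-0.1, 1.1, -0.1]
opening: 0.566
grip_force: 31.4
```

```bash
python3 -m handwheel '[[0,0,0.5,0,0,0,0.5],[0,0,0.5,0,0,0,0.5],[0,0,0.4,0,0,0,0.5],[0,0,0.4,0,0,0,0.5],[0,0,0,0,0,0,0.5]]' 30
```

```text
time_s: 9.07
tcp_pos: [0.4991, -0.0997, 0.1444]
ee_rot: [-3.141, -0.0, 1.878]
ft_force: [-0.1, -0.1, -0.3]
opening: 0.565
grip_force: 31.4
```

```bash
python3 -m handwheel '[[0,0,0.6,0,0,0,0.5],[0,0,0.6,0,0,0,0.5],[0,0,0.6,0,0,0,0.5],[0,0,0.6,0,0,0,0.5],[0,0,0.3,0,0,0,0.5],[0,0,0,0,0,0,0.5]]' 30
```

```text
time_s: 9.82
tcp_pos: [0.4992, -0.0997, 0.1175]
ee_rot: [-3.141, -0.0, 1.878]
ft_force: [-0.3, -0.6, -1.2]
opening: 0.57
grip_force: 31.4
```

```bash
python3 -m handwheel '[[0,0,0.3,0,0,0,0.5],[0,0,0.1,0,0,0,0.5],[0,0,0,0,0,0,0.5]]' 30
```

```text
time_s: 10.2
tcp_pos: [0.4992, -0.0997, 0.1137]
ee_rot: [-3.141, 0.0, 1.878]
ft_force: [-0.0, -0.9, -0.3]
opening: 0.569
grip_force: 31.4
```

```bash
python3 -m handwheel '[[0,0,0,0,0,0,0.8],[0,0,0,0,0,0,0.8],[0,0,-2,0,0,0,0.8],[0,0,-5.8,0,0,0,0.8],[0,0,-5.8,0,0,0,0.8],[-4.2,-1.5,0,0,0,0,0.6],[-4.2,-1.5,0,0,0,0,0.6],[0,0,0,0,0,0,0.6],[0,0,0,0,0,0,0.6]]' 30
python3 - <<'E'
from h import *
import pickle
s=ctrl.read_state();c=ctrl.camera("wrist");print(s["qd"].round(3),s["tcp_pos"],s["ee_rot"])
pickle.dump((s,c),open("w5.pkl","wb"));im=c["color"]
for r in ctrl.cut_out("wrist","push_nut")[:3]:
    ys,xs=np.nonzero(r["mask"]);print(round(r["score"],2),xs.mean(),ys.mean(),xs.min(),xs.max(),ys.min(),ys.max(),atz(wray(c,s,(xs.mean(),ys.mean())),.006))
cv2.imwrite("pics/w5.png",np.hstack([cv2.resize(im[50:130,250:330],(400,400),interpolation=cv2.INTER_CUBIC),cv2.resize(im[200:250,150:200],(400,400),interpolation=cv2.INTER_CUBIC)]))
E
```

```text
time_s: 11.32
tcp_pos: [0.4959, -0.1887, 0.2497]
ee_rot: [-3.141, -0.0, 1.877]
ft_force: [0.1, -0.0, 0.3]
opening: 0.6
grip_force: 0.0
[ 0.017 -0.006 -0.003 -0.002 -0.001  0.   ] [ 0.49589526 -0.18870817  0.24965825] [-3.14143425e+00 -3.91556240e-04  1.87710802e+00]
0.57 176.78801843317973 230.09907834101384 164 189 219 241 [ 0.42796566 -0.32359882  0.006     ]
```

View pics/w5.png

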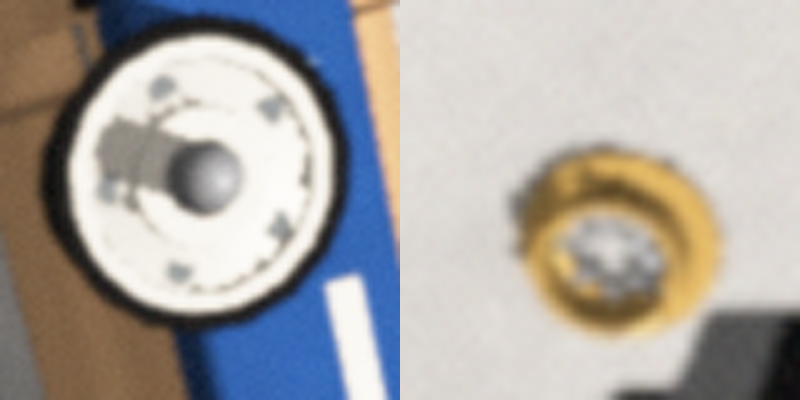

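The wheel sits on the bare axle and looks level and centred. The nut is still where it was measured.

```bash
python3 - <<'E'
from h import *
plan((0.4273,-0.325,0.06),1.877,5,0.6)
E
```

```text
[[-2.19,-2.14,3.79,-0.0,-0.0,0.0,0.6],[-2.2,-2.14,3.8,-0.0,-0.0,0.0,0.6],[-2.19,-2.14,3.79,-0.0,-0.0,0.0,0.6],[-2.2,-2.14,3.8,-0.0,-0.0,0.0,0.6],[-2.19,-2.13,3.79,-0.0,-0.0,0.0,0.6]] ends [ 0.4273 -0.325   0.06  ] [-3.141 -0.     1.879]
```

```bash
python3 -m handwheel '[[-2.19,-2.14,3.8,0,0,0,0.6],[-2.19,-2.14,3.8,0,0,0,0.6],[-2.19,-2.14,3.8,0,0,0,0.6],[-2.2,-2.14,3.8,0,0,0,0.6],[-2.2,-2.13,3.77,0,0,0,0.6],[0,0,3,0,0,0,0.6],[0,0,2,0,0,0,0.6],[0,0,0.45,0,0,0,0.6],[0,0,0,0,0,0,0.6],[0,0,0,0,0,0,0.6]]' 80
```

```text
time_s: 12.68
tcp_pos: [0.4281, -0.3259, 0.0065]
ee_rot: [3.141, 0.001, 1.878]
ft_force: [0.5, -0.1, -0.2]
opening: 0.595
grip_force: 0.0
```

```bash
python3 -m handwheel '[[0.1,-0.05,0.1,0,0,0,0.6],[0,0,0,0,0,0,0.2],[0,0,0,0,0,0,0.2],[0,0,0,0,0,0,0.2],[0,0,0,0,0,0,0.2],[0,0,0,0,0,0,0.2]]' 80
```

```text
time_s: 13.42
tcp_pos: [0.4266, -0.325, 0.0053]
ee_rot: [3.141, 0.001, 1.878]
ft_force: [-1.0, 1.7, 8.4]
opening: 0.252
grip_force: 78.1
```

```bash
python3 -m handwheel '[[0,0,-1.5,0,0,0,0.2],[0,0,-4,0,0,0,0.2],[2.2,2.14,-4.5,0,0,0,0.2],[2.2,2.14,-4.8,0,0,0,0.2],[2.2,2.14,-4.8,0,0,0,0.2],[2.2,2.14,-4.8,0,0,0,0.2],[2.2,2.14,0,0,0,0,0.2],[0,0,0,0,0,0,0.2],[0,0,0,0,0,0,0.2]]' 80
python3 - <<'E'
from h import *
import pickle
s=ctrl.read_state();c=ctrl.camera("wrist");print(s["qd"].round(3),s["tcp_pos"],s["ee_rot"])
pickle.dump((s,c),open("w6.pkl","wb"));im=c["color"]
cv2.imwrite("pics/w6.png",np.hstack([cv2.resize(im[50:130,250:330],(400,400),interpolation=cv2.INTER_CUBIC),cv2.resize(im[225:305,213:293],(400,400),interpolation=cv2.INTER_CUBIC)]))
E
```

```text
time_s: 14.55
tcp_pos: [0.4949, -0.1879, 0.2487]
ee_rot: [-3.141, 0.0, 1.878]
ft_force: [0.0, -0.8, -0.9]
opening: 0.247
grip_force: 78.8
[-0.014  0.007 -0.005 -0.005  0.     0.002] [ 0.49486011 -0.18786454  0.24867985] [-3.14110007e+00  1.04428578e-04  1.87811771e+00]
```

View pics/w6.png

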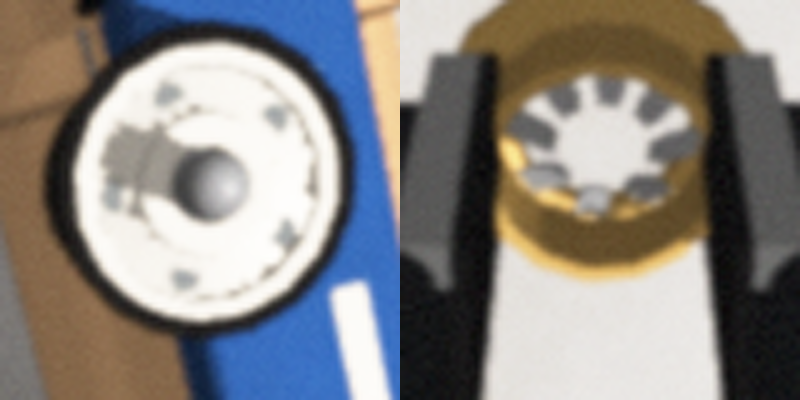

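```bash
python3 - <<'E'
from h import *
import pickle
s,c=pickle.load(open("w6.pkl","rb"))
T=np.array(s["tcp_pos"]);A=R.from_euler("xyz",s["ee_rot"]);z=T[2]
f=lambda px,dz:A.inv().apply(atz(wray(c,s,px),z+dz)-T)*1000
for e in(-.002,0,.002):print(e,"teeth",f((253.3,253.5),.0007+e),"collar low edge+13",f((252.7,280.5),.0067+e)+[13,0,0])
t=atz(wray(c,s,(250+211/5-.5,50+185/5-.5)),.147);print("tip now",t)
s5,c5=pickle.load(open("w5.pkl","rb"));print("tip w5",atz(wray(c5,s5,(250+207/5-.5,50+177/5-.5)),.147))
o=f((253.3,253.5),.0007);o[2]=0
goal=np.array([.5003,-.1,0])-A.apply(o)/1000;goal[2]=.19;print(goal);plan(goal,1.878,5,.2)
E
```

```text
-0.002 teeth [-2.24951607  1.0262014   1.29972959] collar low edge+13 [-1.92662374  0.69413008 -4.69878375]
0 teeth [-1.06719471  1.02267312 -0.7003924 ] collar low edge+13 [-0.50813071  0.69528164 -6.6989327 ]
0.002 teeth [ 0.11512664  1.01914485 -2.70051438] collar low edge+13 [ 0.91036231  0.6964332  -8.69908165]
tip now [ 0.49887562 -0.1005188   0.147     ]
tip w5 [ 0.49916529 -0.100371    0.147     ]
[ 0.49900241 -0.09929217  0.19      ]
[[1.67,0.62,1.17,-0.0,-0.0,-0.0,0.2],[1.67,0.62,1.17,-0.0,-0.0,-0.0,0.2],[1.67,0.62,1.17,-0.0,-0.0,-0.0,0.2],[1.67,0.62,1.17,-0.0,-0.0,-0.0,0.2],[1.66,0.61,1.17,-0.0,-0.0,-0.0,0.2]] ends [ 0.499  -0.0993  0.19  ] [-3.141 -0.     1.877]
```

```bash
python3 -m handwheel '[[1.67,0.61,1.17,0,0,0,0.2],[1.67,0.61,1.17,0,0,0,0.2],[1.67,0.6,1.17,0,0,0,0.2],[1.67,0.6,1.17,0,0,0,0.2],[1.64,0.6,1.17,0,0,0,0.2],[0,0,1.5,0,0,0,0.2],[0,0,1,0,0,0,0.2],[0,0,0.5,0,0,0,0.2],[0,0,0,0,0,0,0.2],[0,0,0,0,0,0,0.2]]' 80
```

```text
time_s: 15.85
tcp_pos: [0.4992, -0.0997, 0.1604]
ee_rot: [3.141, 0.0, 1.877]
ft_force: [0.9, -0.0, -0.2]
opening: 0.246
grip_force: 78.8
```

```bash
for i in 1; do python3 -m handwheel '[[0,0,0.3,0,0,0,0.2],[0,0,0.3,0,0,0,0.2],[0,0,0.2,0,0,0,0.2],[0,0,0,0,0,0,0.2]]' 80; done; python3 -m handwheel '[[0,0,0.1,0,0,0,0.2],[0,0,0.1,0,0,0,0.2],[0,0,0.1,0,0,0,0.2]]' 80
```

```text
time_s: 16.35
tcp_pos: [0.4988, -0.0993, 0.1518]
ee_rot: [-3.141, -0.0, 1.878]
ft_force: [-0.2, -0.1, 0.1]
opening: 0.248
grip_force: 78.8
time_s: 16.73
tcp_pos: [0.4989, -0.0993, 0.149]
ee_rot: [-3.142, 0.0, 1.878]
ft_force: [-0.1, -0.4, -0.2]
opening: 0.247
grip_force: 78.8
```

```bash
python3 -m handwheel '[[0,0,0.1,0,0,0,0.2],[0,0,0.1,0,0,0,0.2]]' 80; python3 -m handwheel '[[0,0,0.1,0,0,0,0.2],[0,0,0.1,0,0,0,0.2]]' 80;python3 -m handwheel '[[0,0,0.1,0,0,0,0.2],[0,0,0.1,0,0,0,0.2]]' 80
```

```text
time_s: 16.98
tcp_pos: [0.4989, -0.0992, 0.1474]
ee_rot: [3.141, 0.0, 1.878]
ft_force: [-2.9, 2.0, 7.7]
opening: 0.249
grip_force: 79.7
time_s: 17.23
tcp_pos: [0.499, -0.0993, 0.1458]
ee_rot: [3.141, 0.0, 1.878]
ft_force: [-2.1, 1.9, 8.8]
opening: 0.247
grip_force: 79.8
time_s: 17.48
tcp_pos: [0.499, -0.0992, 0.1435]
ee_rot: [3.141, 0.0, 1.878]
ft_force: [-1.2, 0.9, 5.1]
opening: 0.25
grip_force: 79.5
```

```bash
python3 -m handwheel '[[0.02,-0.02,0.1,0,0,0,0.2],[0,0,0.1,0,0,0,0.2],[0,0,0,0,0,0,0.2]]' 80; python3 -m handwheel '[[0,0,0.1,0,0,0,0.2],[0,0,0.05,0,0,0,0.2],[0,0,0,0,0,0,0.2]]' 80;python3 -m handwheel '[[0,0,0.05,0,0,0,0.2],[0,0,0,0,0,0,0.2]]' 80
```

```text
time_s: 17.85
tcp_pos: [0.4989, -0.0992, 0.1414]
ee_rot: [3.141, 0.0, 1.878]
ft_force: [-0.7, 0.1, 3.4]
opening: 0.249
grip_force: 79.3
time_s: 18.23
tcp_pos: [0.4989, -0.0992, 0.1398]
ee_rot: [3.141, 0.0, 1.878]
ft_force: [-0.2, 0.9, 4.3]
opening: 0.249
grip_force: 79.4
time_s: 18.48
tcp_pos: [0.4989, -0.0992, 0.1392]
ee_rot: [3.141, 0.0, 1.878]
ft_force: [-0.2, 0.4, 4.9]
opening: 0.247
grip_force: 79.4
```

```bash
for i in 1 2 3 4; do :; done; python3 -m handwheel '[[0,0,0.05,0,0,0,0.2],[0,0,0,0,0,0,0.2]]' 80; python3 -m handwheel '[[0,0,0.05,0,0,0,0.2],[0,0,0,0,0,0,0.2]]' 80;python3 -m handwheel '[[0,0,0.05,0,0,0,0.2],[0,0,0,0,0,0,0.2]]' 80;python3 -m handwheel '[[0,0,0.05,0,0,0,0.2],[0,0,0,0,0,0,0.2]]' 80
```

```text
time_s: 18.73
tcp_pos: [0.4989, -0.0992, 0.1386]
ee_rot: [3.141, 0.0, 1.878]
ft_force: [0.3, 0.2, 3.9]
opening: 0.248
grip_force: 79.4
time_s: 18.98
tcp_pos: [0.4988, -0.0992, 0.1381]
ee_rot: [3.141, 0.0, 1.878]
ft_force: [-0.2, 0.9, 4.2]
opening: 0.249
grip_force: 79.4
time_s: 19.23
tcp_pos: [0.4988, -0.0992, 0.1376]
ee_rot: [3.141, 0.0, 1.878]
ft_force: [0.3, 1.2, 3.5]
opening: 0.25
grip_force: 79.3
time_s: 19.48
tcp_pos: [0.4988, -0.0992, 0.137]
ee_rot: [3.141, 0.0, 1.878]
ft_force: [0.0, 0.5, 4.8]
opening: 0.248
grip_force: 79.3
```

```bash
python3 -m handwheel '[[0,0,0.05,0,0,0,0.2],[0,0,0,0,0,0,0.2]]' 80; python3 -m handwheel '[[0,0,0.05,0,0,0,0.2],[0,0,0,0,0,0,0.2]]' 80;python3 -m handwheel '[[0,0,0.05,0,0,0,0.2],[0,0,0,0,0,0,0.2]]' 80
```

```text
time_s: 19.73
tcp_pos: [0.4988, -0.0992, 0.1366]
ee_rot: [3.141, 0.0, 1.878]
ft_force: [0.9, 0.7, 4.6]
opening: 0.249
grip_force: 79.4
time_s: 19.98
tcp_pos: [0.4988, -0.0992, 0.1362]
ee_rot: [3.141, 0.0, 1.878]
ft_force: [0.6, 0.5, 6.0]
opening: 0.251
grip_force: 79.6
time_s: 20.23
tcp_pos: [0.4988, -0.0993, 0.1358]
ee_rot: [3.141, 0.0, 1.878]
ft_force: [0.1, 0.7, 7.7]
opening: 0.251
grip_force: 79.7
```

```bash
python3 -m handwheel '[[0,0,0.05,0,0,0,0.2],[0,0,0,0,0,0,0.2]]' 80; python3 -m handwheel '[[0,0,0.05,0,0,0,0.2],[0,0,0,0,0,0,0.2]]' 80
```

```text
time_s: 20.48
tcp_pos: [0.4988, -0.0992, 0.1355]
ee_rot: [3.141, 0.0, 1.878]
ft_force: [-1.3, 0.8, 9.2]
opening: 0.249
grip_force: 79.9
time_s: 20.72
tcp_pos: [0.4989, -0.0992, 0.1351]
ee_rot: [3.141, 0.0, 1.878]
ft_force: [-1.3, 1.1, 10.5]
opening: 0.25
grip_force: 80.1
```

```bash
python3 -m handwheel '[[0,0,0.05,0,0,0,0.2],[0,0,0,0,0,0,0.2]]' 80; python3 -m handwheel '[[0,0,0.04,0,0,0,0.2],[0,0,0,0,0,0,0.2]]' 80
```

```text
time_s: 20.98
tcp_pos: [0.4988, -0.0992, 0.1347]
ee_rot: [3.141, 0.0, 1.878]
ft_force: [-1.5, 2.6, 11.4]
opening: 0.252
grip_force: 80.2
time_s: 21.22
tcp_pos: [0.4989, -0.0993, 0.1345]
ee_rot: [3.141, 0.001, 1.878]
ft_force: [-2.5, 0.8, 12.9]
opening: 0.249
grip_force: 80.4
```

```bash
python3 -m handwheel '[[0,0,0.04,0,0,0,0.2],[0,0,0,0,0,0,0.2]]' 80; python3 -m handwheel '[[0,0,0.03,0,0,0,0.2],[0,0,0,0,0,0,0.2]]' 80
```

```text
time_s: 21.48
tcp_pos: [0.4989, -0.0993, 0.1344]
ee_rot: [3.14, 0.001, 1.878]
ft_force: [-2.3, 1.3, 15.9]
opening: 0.249
grip_force: 80.8
time_s: 21.72
tcp_pos: [0.4989, -0.0993, 0.1344]
ee_rot: [3.14, 0.001, 1.878]
ft_force: [-4.0, 1.4, 19.1]
opening: 0.248
grip_force: 81.1
```

The washer is flat, with drag of about 4 N and about 15 N on the hub. I'll let go now.

```bash
python3 -m handwheel '[[0,0,0,0,0,0,0.2],[0,0,-0.03,0,0,0,0.45],[0,0,0,0,0,0,0.6],[0,0,0,0,0,0,0.6],[0,0,-1,0,0,0,0.65],[0,0,-5,0,0,0,0.65],[0,0,-5.5,0,0,0,0.65],[-4.2,-1.5,0,0,0,0,0.65],[-4.2,-1.5,0,0,0,0,0.65],[0,0,0,0,0,0,0.65],[0,0,0,0,0,0,0.65]]' 80
python3 - <<'E'
from h import *
s=ctrl.read_state();c=ctrl.camera("wrist");im=c["color"];d=ctrl.camera("scene")["color"]
cv2.imwrite("pics/w7.png",np.hstack([cv2.resize(im[50:130,250:330],(400,400),interpolation=cv2.INTER_CUBIC),cv2.resize(d[180:260,170:250],(400,400),interpolation=cv2.INTER_CUBIC)]))
f=lambda m,z:None
for r in ctrl.cut_out("wrist","push_nut")[:3]:
    ys,xs=np.nonzero(r["mask"]);print(round(r["score"],2),xs.min(),xs.max(),ys.min(),ys.max(),atz(wray(c,s,(xs.mean(),ys.mean())),.135))
E
```

```text
time_s: 23.1
tcp_pos: [0.4953, -0.1882, 0.2484]
ee_rot: [-3.142, -0.0, 1.877]
ft_force: [-0.5, 0.7, -0.7]
opening: 0.651
grip_force: 0.0
0.86 269 312 63 108 [ 0.49916096 -0.09968469  0.135     ]
0.22 237 363 24 233 [ 0.52364629 -0.13374864  0.135     ]
```

View pics/w7.png

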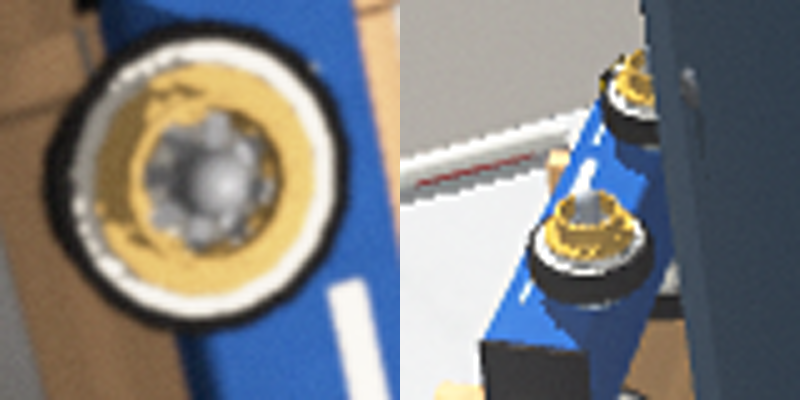

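The nut sits level on the hub, centred on the axle, and the gripper is clear of everything. I'm handing it in.

```bash
python3 -c "
from plant import ctrl
print(ctrl.close_job())"
```

```text
the job is handed in; nothing more can be done
None
```

I put the wheel on the bare axle, pressed the push nut until the washer was flat (about 15 N on the hub), let go and handed the job in at about 23 s; no verdict came back.

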